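Isolate a tripped welding positioner and hold its recessed reset in with a pin punch

TASK

The welding positioner has tripped. Turn the red main switch on its sloping console fully back to OFF (anticlockwise), then take the yellow pin punch from the punch block, reach its thin pin through the blue-ringed hole in the console and press the recessed reset button gently all the way down. Finish while still gripping the punch and holding the button down, with the switch left at OFF; leave the other punches, the magnetic square and the tape measure where they are.

Things in the scene. Friction and masses are not known exactly. Their poses are not given: they have to be found in the camera images.
- console: Blue console fixed to the bench, 290 mm wide (y); origin: centre of its underside, x level from low front to high rear, z up. Its grey panel (210 x 300 mm) slopes up 10 degrees to the rear, 86 mm high in front, 123 mm at the rear. Fixed on it: a red mushroom stop (rear middle, 34 mm tall), a black dial (front middle, 15 mm), three lamps (12 mm) behind the reset hole.
- reset_mouth (a point): Centre of the round reset hole, level with the panel's top face; hole 15 mm in diameter, marked by a blue ring, on the right half of the panel (seen from the low front edge). z axis: the panel's normal, along the hole, pointing out; x axis: up the slope; y axis: to the left along the console's width.
- reset_button (a joint): Travel of the blue reset button down its hole, m: 0 at rest, 0.005 fully down. It springs back when let go. The push needed is about 3 N to start and 7 N fully down. It takes gentle pressing only (well under 40 N).
- reset_top (a point): Centre of the flat top of the reset button, 12 mm in diameter; at rest 20 mm below the panel's face along the hole, fully down 25 mm below. Moves with the button.
- main_switch (a joint): Angle of the main switch, rad: 0 is fully OFF (a stop), 1.047 is ON (a stop); it starts at or near ON. It grows clockwise as seen looking down on the panel, so switching off is an anticlockwise turn of 60 degrees. Stays where left; turning takes about 0.06 N m.
- main_switch_grip (a point): On the switch axis, 37 mm out from the panel, left half. Red bar handle 42 mm long, 14 wide, 32 tall; its top is 7 mm further out; a red disc (44 mm dia.) lies 23 mm below this point, on a yellow base (68 mm). x axis along the bar, z out of the panel. At ON the bar lies up the slope (reset_mouth's x); in general it is turned anticlockwise from there by 1.047 minus the joint value.
- punch_block: Wooden block fixed to the bench, 55 mm (x) by 190 mm (y) by 60 mm tall, origin at the centre of its underside. In its top three holes of 7.5 mm, 55 mm deep, in a row along y, 60 mm apart (at y = -60, 0 and 60 mm). A punch stands upright in each, in any order.
- pin_punch_grip (a point): Half-way up the body of the yellow pin punch, on its axis: 40 mm below the head's top, 90 mm from the tip. Round body 14 mm dia., 80 mm long; below it a pin 6 mm dia., 50 mm long; 100 g. It stands upright, pin in a hole of the block, body resting on the block's top, so the body spans 60 to 140 mm above the bench. z axis from tip to head.
- pin_punch_tip (a point): The tip of the pin punch's pin (flat end, 6 mm in diameter), on its axis; z axis along the punch from tip to head. It starts 10 mm above the bench, inside the block, so the punch must rise 50 mm to come free.
- centre_punch_grip (a point): Bystander: red centre punch in the block, body of the same size as the pin punch's; the point is half-way up its body.
- prick_punch_grip (a point): Bystander: dark steel prick punch in the block, body of the same size; the point is half-way up its body.
- magnet_square: Bystander: red magnetic welding square lying loose on the bench, about 95 x 95 mm, 15 mm thick; origin at the centre of its underside.
- tape_measure: Bystander: yellow tape measure lying loose on the bench, about 70 x 70 mm, 30 mm thick; origin near the centre of its underside.

How it is judged:
On the way, in this order (a step that is already met when the one before it is completed fails the run):
1. the main switch has been turned to OFF (value of joint main_switch below 0.12 rad), for 0.2 s.
2. the pin punch presses the reset button fully down (value of joint reset_button above 0.0042 m and contact force between pin_punch and reset_button above 2 N), for 0.3 s.
At the end, for the whole second after the job is handed in: Main switch at OFF (within 0.12 rad); reset button held at least 4.2 of its 5 mm down by the pin punch (over 2 N), tip over 18 mm inside the hole, punch gripped in the fingers (over 2 N); other punches within 20 mm, square and tape within 30 mm of their starts (all of step 2 and value of joint main_switch below 0.12 rad and contact force between the fingers and pin_punch above 2 N and z of pin_punch_tip in the frame of reset_mouth below -0.018 m and distance of each of centre_punch_grip, prick_punch_grip from where it was at the start of the episode below 0.02 m and distance of each of magnet_square, tape_measure from where it was at the start of the episode below 0.03 m); the arm keeps its last pose, push and grip.
It fails at once if the reset button is pressed while the main switch is not OFF (value of joint reset_button above 0.0015 m and value of joint main_switch above 0.2 rad).
It fails at once if the reset button is pushed with more than 40 N (contact force between pin_punch and reset_button above 40 N).
It fails at once if another punch, the magnetic square or the tape measure is disturbed (distance of any of centre_punch_grip, prick_punch_grip from where it was at the start of the episode above 0.02 m or distance of any of magnet_square, tape_measure from where it was at the start of the episode above 0.03 m).
It also fails if it takes over 58 s, if anything falls off the work surface, if the arm or the gripper's body presses on something with over 40 N, if the wrist force passes 120 N, or if a joint passes its speed limit or range.

ROBOT

A 6-joint arm with a two-finger parallel gripper is mounted at the origin on the work surface. World frame = base frame: x ahead of the robot, y to its left, z up, the work surface at z = 0. Lengths are in m, angles in rad, forces in N, time in s.
With the tool pointing down it reaches from about 0.275 to 0.85 m from the base axis. Payload 5.2 kg.
Tool frame: the origin (TCP) lies on the front face of the gripper's body, between the roots of the fingers; the fingertips stand 73 mm ahead of it and the grasp point (between the pads) lies 54 mm ahead of it; z points along the fingers, y is the line along which they close (so a half turn about z gives the same grasp; the last joint's range is limited). The gripper opens to 85 mm and grips with 20 to 120 N. Pads are 22 mm wide; open, the fingers measure 114 mm over their backs; the gripper's body (76 mm by 85 mm) begins 54 mm behind the grasp point. The pads swing forward as they close: fully open they stand 13 mm farther back than shut.
Start: joints at [-1.481, 0.259, 1.535, -0, 1.348, -0.203], TCP at [0.159, -0.527, 0.304] pointing down, gripper open.
Joint ranges: [-3.14, 3.14], [-0.91, 2.08], [0.19, 2.58], [-1.22, 4.36], [0.22, 2.71], [-3.12, 3.12]. Speed limits (rad/s): [2.57, 2.57, 3.14, 3.14, 3.14, 3.14].

INTERFACE

Orientations are given as [roll, pitch, yaw] about the fixed x, y, z axes, in that order (R = Rz(yaw) Ry(pitch) Rx(roll)).
In Python, from cell import get_obs, snapshot, camera_info, job_done, look_for, place_of gives the robot as it stands.
- The arm moves only by the tool play_rows, never from a script. Its argument "commands" is a list of rows, each a list of 7 numbers: the opening, from 0 (shut) to 1 (fully open), then the shift along the tool's x, y, z normalised to -1 to 1, where 1 is 15 cm, then the turn, a rotation vector about the tool's x, y, z normalised to -1 to 1, where 1 is 360 degrees. A call has exactly 10 rows; each row shifts and turns the commanded pose from where the row before left it, along the tool's axes as they then stand; what a row does not reach is not made up. A row lasts 1/12 s, in which the tool goes at most 41.7 mm and 7.16 degrees, less where a joint would pass 70% of its speed; a pose out of reach is approached as far as the arm can. A call with a number of a shift or a turn outside -1 to 1 is refused whole. A call with a gripper value outside its range is refused whole. The fingers move at their own pace and stop on an object; the grip force is fixed at half the most. Time passes only in rows, so rows that do not move let the fingers close, or fill a call up. It gives the time, the measured TCP pose, the force, the opening and the grip force at its end, in the units of the state.
- get_obs(): the state, without advancing time (a new reading comes with each control period).
- snapshot(name): name is "scene" or "top" or "wrist"; returns the picture (384x512x3 uint8, red, green, blue); there is no depth.
- camera_info(name): a dict with "fx", "fy", "cx", "cy" (pixels), "pose" (4x4, takes a point from camera to world coordinates). Camera axes: x right, y down, z forward; pixel columns grow to the right and rows downward; lengths in m; the calibration is good to about 2 mm. A picture is of the moment at which its call begins: read the wrist's pose just before it. camera_info takes no time and is no camera call; for the wrist camera it gives the pose at the moment of the call.
- job_done(): hands the job in; it is judged then, once.
Trained networks look in the newest picture that a camera, given by its name, has taken for a name from the list of things; names that differ only in an ending like _2 or _b are one class to them, and where a whole thing is asked for, a point or a joint stands for the part that bears it (a point fixed in the world has none). Each returns a list of dicts, best first, with "p" (0 to 1); they miss things now and then, are a little off and sometimes report something else, mostly with a low value. They report only what shows in the picture. A call takes as long as a camera call.
- look_for(label, camera): "box" ([centre column, centre row, width, height] in pixels, round what is visible of it).
- place_of(label, camera): "at" ([column, row] in pixels: a listed point, or the origin of a listed thing).
The state is a dict: "t": time; "joints": joint angles; "joint_velocities": joint speeds; "effort": joint torques, N m; "eef_pos": TCP position; "orientation": TCP orientation; "force": force on the tool from outside, world axes, zero at the start; "wrist_torque": the same for the moment, N m; "gripper_width": finger opening in m; "gripper_force": force on a finger pad.
Only numpy, scipy, OpenCV 4.12 (cv2) and the standard library are available. Lean on these libraries where they do the work, as an engineer would, in place of code of your own. Each camera call takes 0.05 s, during which the arm holds its last target. There are 200 camera calls.

## Working session

There is one attempt and no reset: what is moved stays moved. The work goes in short steps, Python scripts to look and compute and a tool call to move; the robot and the scene stay as the last step left them, time stands still between calls to the robot, and variables do not carry over. Pictures are saved under pics/ and viewed, at most 10 in all, crops included, and the job is handed in when it is done.

Besides the shell and the picture viewer there is one more tool, called after "Emit:" as name(argument=value, ...) on one line, values as JSON. play_rows: Moves the arm, as the interface text tells. Its arguments: {"type":"object","properties":{"commands":{"type":"array"}},"required":["commands"]}

```bash
mkdir -p pics; ls
python3 - <<'E'
from cell import *
import cv2,numpy as np
for c in ("scene","top"):
    im=snapshot(c); cv2.imwrite(f"pics/{c}0.png",im[:,:,::-1])
    ci=camera_info(c); print(c,ci["fx"],ci["cx"],ci["cy"],np.round(ci["pose"],4).tolist())
    for l in ["reset_mouth","main_switch_grip","console","pin_punch_grip","centre_punch_grip","prick_punch_grip","punch_block","magnet_square","tape_measure"]:
        print(l,[(np.round(d["at"],1).tolist(),round(d["p"],2)) for d in place_of(l,c)[:2]])
print(get_obs())
E
```

```text
pics
scene 434.1532487670228 259.50230457432735 196.30747285353885 [[-0.2778, 0.6299, -0.7253, 1.2481], [0.9606, 0.1735, -0.2172, 0.194], [-0.011, -0.7571, -0.6533, 0.68], [0.0, 0.0, 0.0, 1.0]]
reset_mouth [([142.0, 168.6], 0.79), ([338.0, 277.4], 0.65)]
main_switch_grip [([199.1, 174.8], 0.55)]
console [([169.5, 214.8], 0.69)]
pin_punch_grip [([368.4, 211.5], 0.71)]
centre_punch_grip [([401.4, 217.2], 0.68), ([372.6, 211.0], 0.5)]
prick_punch_grip [([340.9, 208.7], 0.52)]
punch_block [([365.3, 250.6], 0.81)]
magnet_square [([346.3, 203.0], 0.56)]
tape_measure [([336.5, 282.1], 0.7)]
top 399.63519768324176 256.27341601623414 192.39608482765524 [[-0.0142, -0.9852, 0.1707, 0.4173], [-0.9999, 0.0125, -0.011, 0.0005], [0.0087, -0.1708, -0.9853, 1.0652], [0.0, 0.0, 0.0, 1.0]]
reset_mouth [([366.8, 196.0], 0.65), ([331.4, 184.2], 0.32)]
main_switch_grip [([304.3, 179.8], 0.62)]
console [([329.3, 184.3], 0.88)]
pin_punch_grip [([158.7, 188.5], 0.42)]
centre_punch_grip [([135.8, 188.4], 0.42)]
prick_punch_grip [([185.0, 191.7], 0.56)]
punch_block [([170.4, 195.9], 0.65), ([367.0, 198.4], 0.41)]
magnet_square [([190.1, 244.8], 0.93), ([328.3, 183.0], 0.51)]
tape_measure [([183.4, 162.1], 0.66)]
{'t': 1.0, 'joints': array([-1.48078338e+00,  2.58604514e-01,  1.53501225e+00,  9.09908402e-06,
        1.34801371e+00, -2.02808384e-01]), 'joint_velocities': array([ 1.24189126e-04,  1.00956008e-03, -6.67577983e-05,  1.09196030e-04,
        1.68974831e-04,  7.54222267e-04]), 'effort': array([ 9.90529988e-04, -4.45930731e+01, -2.90899068e+01, -1.46957368e-04,
        7.43271921e-04,  4.47956637e-06]), 'eef_pos': array([ 0.15878026, -0.52657907,  0.30390238]), 'orientation': array([-3.14155740e+00, -1.63099848e-05,  2.92819320e-01]), 'force': array([-0.28531887, -0.82097653,  0.16195303]), 'wrist_torque': array([ 0.02791118,  0.05759155, -0.00993036]), 'gripper_force': 0.0, 'gripper_width': 0.08526178955598773}
```

Run:
```python
import cv2,numpy as np
a=cv2.imread("pics/scene0.png");b=cv2.imread("pics/top0.png")
A=cv2.resize(a[120:320,60:460],(800,400),interpolation=cv2.INTER_CUBIC)
cv2.imwrite("pics/a.png",A)
cv2.imwrite("pics/b.png",cv2.resize(b[110:290,100:420],(800,450),interpolation=cv2.INTER_CUBIC))
```

```text
(no output)
```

View pics/a.png

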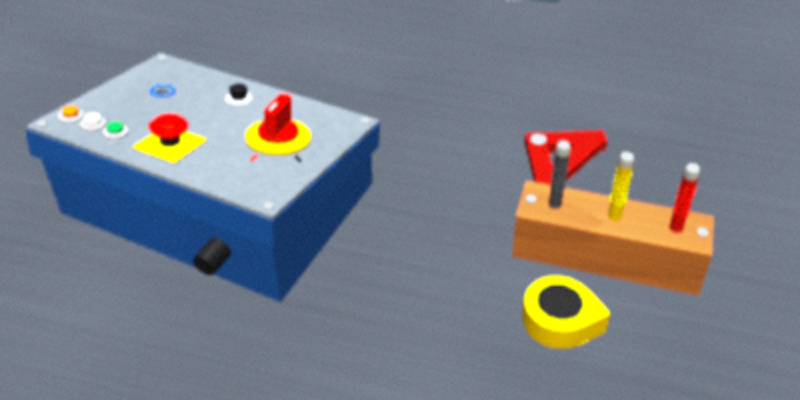

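View pics/b.png

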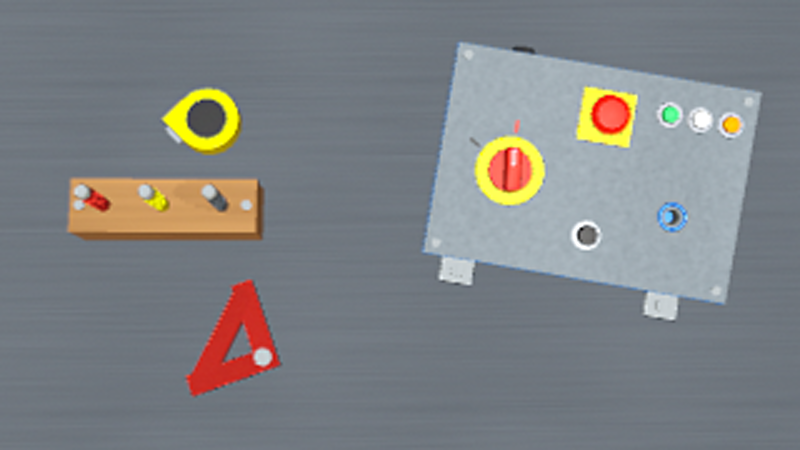

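The scene view (zoomed) shows the console on the left with the bar switch at (278,120) and the blue ring at (162,90). The punches in the block are dark (563,146), yellow (626,158) and red (692,170), so yellow is in the middle. The top view agrees: panel corners (424,252), (725,302), (760,93), (460,42), and the bar points up the slope.

```bash
cat > h.py <<'E'
import numpy as np, cv2
from scipy.optimize import least_squares
from scipy.spatial.transform import Rotation as Ro
from cell import *
def proj(P,ci):
    T=np.linalg.inv(ci["pose"]); p=np.atleast_2d(P)@T[:3,:3].T+T[:3,3]
    return np.c_[ci["fx"]*p[:,0]/p[:,2]+ci["cx"],ci["fy"]*p[:,1]/p[:,2]+ci["cy"]]
def ray(px,ci):
    d=ci["pose"][:3,:3]@[(px[0]-ci["cx"])/ci["fx"],(px[1]-ci["cy"])/ci["fy"],1]; return ci["pose"][:3,3],d
def at_z(px,ci,z):
    o,d=ray(px,ci); return o+d*(z-o[2])/d[2]
def tri(obs):
    return least_squares(lambda P:np.concatenate([proj(P,c)[0]-p for p,c in obs]),[.45,0,.1])
E
python3 - <<'E'
from h import *
S,T=camera_info("scene"),camera_info("top")
t=lambda p:(np.array(p)+.5)/2.5-.5+[100,110]
s=lambda p:(np.array(p)+.5)/2-.5+[60,120]
a=np.radians(10)
def cor(q):
    c,sn=np.cos(q[2]),np.sin(q[2]); R=np.array([[c,-sn],[sn,c]])
    L=[(-.1034,.15,.086),(-.1034,-.15,.086),(.1034,-.15,.1225),(.1034,.15,.1225)]
    return np.array([np.r_[R@l[:2]+q[:2],l[2]] for l in L])
tp=t([(424,252),(725,302),(760,93),(460,42)]); sp=s([(380,122),(162,54),(27,125),(275,212)])
for w in [(1,1),(1,0),(0,1)]:
    r=least_squares(lambda q:np.r_[w[0]*(proj(cor(q),T)-tp).ravel(),w[1]*(proj(cor(q),S)-sp).ravel()],[.45,-.2,-.1]);print(r.x,np.round(r.fun,1))
for n,A,B in [("mouth",[366.8,196.0],[142,168.6]),("sw",[304.3,179.8],[199.1,174.8]),("mouth2",t((672,217)),s((162,90))),("headY",t((146,190)),s((626,158))),("headD",t((208,191)),s((563,146))),("headR",t((82,190)),s((692,170))),("gripY",[158.7,188.5],[368.4,211.5])]:
    r=tri([(A,T),(B,S)]);print(n,np.round(r.x,4),np.round(r.fun,1))
for p in [(69,179),(257,179),(262,238),(69,234)]: print(at_z(t(p),T,.06))
E
```

```text
[ 0.61471017 -0.20667417 -0.18144298] [-0.6  0.5 -0.3  0.8 -0.  -0.1 -0.9  0.5 -0.3 -1.3 -0.6 -0.7 -0.1  0.3
 -0.9  1.9]
[ 0.61577037 -0.20784731 -0.18265847] [-0.2 -0.1  0.1  0.4  0.5 -0.4 -0.4 -0.  -0.  -0.  -0.  -0.  -0.   0.
 -0.   0. ]
[ 0.61383233 -0.20602624 -0.18060948] [-0.   0.  -0.   0.  -0.   0.  -0.   0.   0.1 -1.5 -0.3 -0.9  0.4  0.1
 -0.3  1.6]
mouth [ 0.5734 -0.2836  0.0915] [-0.1  0.  -0.1 -0. ]
sw [ 0.6082 -0.1258  0.1325] [ 0.4 -0.1  0.3  0. ]
mouth2 [ 0.5709 -0.2857  0.1   ] [ 0.1 -0.   0.1  0. ]
headY [0.5968 0.2217 0.1382] [-0.2  0.  -0.2  0. ]
headD [0.5951 0.1626 0.1385] [ 0.1 -0.   0.1 -0. ]
headR [0.5976 0.2821 0.1381] [-0.3  0.  -0.2  0. ]
gripY [0.5967 0.2221 0.1058] [ 2.1 -0.2  1.7 -0.1]
[0.62442753 0.31871387 0.06      ]
[0.62203913 0.12660258 0.06      ]
[0.56092433 0.12100171 0.06      ]
[0.5675498  0.31639587 0.06      ]
```

```bash
cat >> h.py <<'E'
YAW=-0.1818; C0=np.array([0.615,-0.207]); A10=np.radians(10)
RP=Ro.from_euler('z',YAW).as_matrix()@Ro.from_euler('y',-A10).as_matrix()   # panel frame: x up slope,y left,z out
def panel(x,y,h=0):  # level local x,y of foot on panel, height along normal
    return np.r_[C0,0]+Ro.from_euler('z',YAW).apply([x,y,.1043+x*np.tan(A10)])+h*RP[:,2]
RD=np.diag([1.,-1,-1])  # tool pointing along -z
def cur():
    o=get_obs(); return o,Ro.from_euler('xyz',o["orientation"]).as_matrix(),np.array(o["eef_pos"])
def tool_for(grasp,R): return np.asarray(grasp)-.054*R[:,2]
def plan(p,R,n,start=None):
    if start is None: _,R0,p0=cur()
    else: p0,R0=start
    rv=Ro.from_matrix(R0.T@R).as_rotvec(); D=R0.T@(p-p0)
    M=sum(Ro.from_rotvec(rv*k/n).as_matrix() for k in range(n)); d=np.linalg.solve(M,D)
    print(n,"rows:",np.round(d/.15,4).tolist(),np.round(rv/n/(2*np.pi),5).tolist(),"| mm/row %.1f deg/row %.2f"%(1e3*np.linalg.norm(d),np.degrees(np.linalg.norm(rv/n))))
    return p,R
def rz(R,deg): return R@Ro.from_euler('z',deg,degrees=True).as_matrix()
E
python3 - <<'E'
from h import *
o,R,p=cur(); W=camera_info("wrist")["pose"]
print("cam in tool",np.round(R.T@(W[:3,3]-p),4),np.round(R.T@W[:3,:3],2).tolist())
g=panel(-.0152,.0784,.037); print(g)
R=RP@RD
plan(tool_for(g,R)+.12*RP[:,2],R,20)
E
```

```text
cam in tool [ 0.0735 -0.0009 -0.0702] [[-0.0, -0.96, -0.28], [1.0, -0.0, 0.0], [-0.0, -0.28, 0.96]]
[ 0.60790614 -0.12598224  0.13805772]
20 rows: [0.1499, -0.1268, 0.0097] [-0.00033, 0.00136, 0.00377] | mm/row 29.5 deg/row 1.45
```

Emit:
play_rows(commands=[[0.5,0.1499,-0.1268,0.0097,-0.00033,0.00136,0.00377],[0.5,0.1499,-0.1268,0.0097,-0.00033,0.00136,0.00377],[0.5,0.1499,-0.1268,0.0097,-0.00033,0.00136,0.00377],[0.5,0.1499,-0.1268,0.0097,-0.00033,0.00136,0.00377],[0.5,0.1499,-0.1268,0.0097,-0.00033,0.00136,0.00377],[0.5,0.1499,-0.1268,0.0097,-0.00033,0.00136,0.00377],[0.5,0.1499,-0.1268,0.0097,-0.00033,0.00136,0.00377],[0.5,0.1499,-0.1268,0.0097,-0.00033,0.00136,0.00377],[0.5,0.1499,-0.1268,0.0097,-0.00033,0.00136,0.00377],[0.5,0.1499,-0.1268,0.0097,-0.00033,0.00136,0.00377]])

```text
t: 1.83
eef_pos: [0.3451, -0.2973, 0.2971]
orientation: [3.131, -0.088, 0.055]
force: [0.2, 0.5, -0.4]
gripper_width: 0.0428
gripper_force: 0.0
```

Emit:
play_rows(commands=[[0.5,0.1499,-0.1268,0.0097,-0.00033,0.00136,0.00377],[0.5,0.1499,-0.1268,0.0097,-0.00033,0.00136,0.00377],[0.5,0.1499,-0.1268,0.0097,-0.00033,0.00136,0.00377],[0.5,0.1499,-0.1268,0.0097,-0.00033,0.00136,0.00377],[0.5,0.1499,-0.1268,0.0097,-0.00033,0.00136,0.00377],[0.5,0.1499,-0.1268,0.0097,-0.00033,0.00136,0.00377],[0.5,0.1499,-0.1268,0.0097,-0.00033,0.00136,0.00377],[0.5,0.1499,-0.1268,0.0097,-0.00033,0.00136,0.00377],[0.5,0.1499,-0.1268,0.0097,-0.00033,0.00136,0.00377],[0.5,0.1499,-0.1268,0.0097,-0.00033,0.00136,0.00377]])

```text
t: 2.67
eef_pos: [0.5793, -0.1193, 0.3096]
orientation: [-3.142, -0.175, -0.183]
force: [-0.3, -1.1, -0.1]
gripper_width: 0.043
gripper_force: 0.0
```

Run:
```python
from h import *
g=panel(-.0152,.0784,.037);m=panel(-.0286,-.0851);R=RP@RD
o,R1,p=cur();print(o["t"],np.round(p-(tool_for(g,R)+.12*RP[:,2]),4),np.degrees(Ro.from_matrix(R1.T@R).magnitude()))
W=camera_info("wrist");im=snapshot("wrist");cv2.imwrite("pics/w1.png",im[:,:,::-1])
np.save("w1.npy",W["pose"])
print("pred sw,mouth",proj([g,m],W))
for l in ["main_switch_grip","reset_mouth"]: print(l,[(d["at"],d["p"]) for d in place_of(l,"wrist")[:2]])
```

```text
2.6667 [0.0011 0.0012 0.0001] 0.07022724518763356
pred sw,mouth [[254.45669085 193.10674354]
 [411.64503983 195.11720866]]
main_switch_grip [([249.0, 187.2], 0.77)]
reset_mouth [([17.1, 158.8], 0.33)]
```

View pics/w1.png

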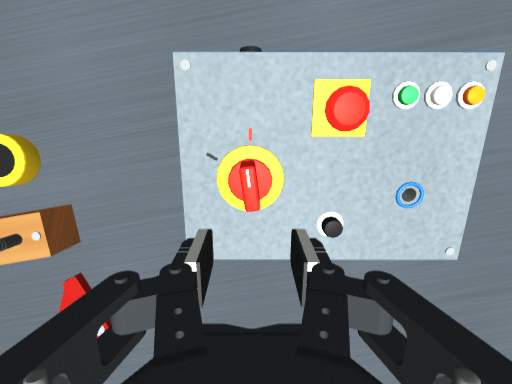

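The wrist view shows the switch base centred near (250,178), the bar from about (246,162) to (252,210), and the blue ring at (409,194). That is within 2 px of my prediction. Next I refine the switch axis.

Run:
```python
from h import *
W=camera_info("wrist");im=cv2.imread("pics/w1.png")
h=cv2.cvtColor(im,cv2.COLOR_BGR2HSV)
def onpanel(px,hh):
    o,d=ray(px,W); P0=panel(0,0,hh); n=RP[:,2]; P=o+d*((P0-o)@n)/(d@n); return (RP.T@(P-panel(0,0,0)))
m=np.zeros(im.shape[:2],np.uint8); m[140:215,210:290]=1
y=((h[...,0]>22)&(h[...,0]<38)&(h[...,1]>120)&(m>0)).astype(np.uint8)
c=max(cv2.findContours(y,0,2)[0],key=cv2.contourArea); e=cv2.fitEllipse(cv2.convexHull(c)); print("base",e, onpanel(e[0],.005))
b=np.zeros_like(y); b[175:215,380:435]=((h[...,0]>95)&(h[...,0]<125)&(h[...,1]>150))[175:215,380:435]
c=max(cv2.findContours(b,0,2)[0],key=cv2.contourArea); e=cv2.fitEllipse(cv2.convexHull(c)); print("ring",e,onpanel(e[0],0))
for q in [(174,53),(503,53),(458,260)]: print(onpanel(q,0))
print("mine sw",-.0152/np.cos(A10),.0784,"mouth",-.0286/np.cos(A10),-.0851)
cv2.imwrite("pics/w1c.png",cv2.resize(im[140:220,205:295],None,fx=6,fy=6,interpolation=cv2.INTER_CUBIC))
```

```text
base ((249.75210571289062, 177.46371459960938), (64.70349884033203, 66.93678283691406), 91.7409896850586) [-0.00876255  0.08296776  0.005     ]
ring ((409.2893371582031, 194.6642303466797), (23.985729217529297, 28.524383544921875), 59.82621383666992) [-2.78598836e-02 -8.22259915e-02  2.47168413e-17]
[1.05307629e-01 1.51464021e-01 4.39681348e-17]
[ 1.06104990e-01 -1.45440727e-01 -1.55721679e-17]
[-1.03659661e-01 -1.48483934e-01 -4.62947394e-18]
mine sw -0.015434484500663325 0.0784 mouth -0.029041201099932308 -0.0851
```

View pics/w1c.png

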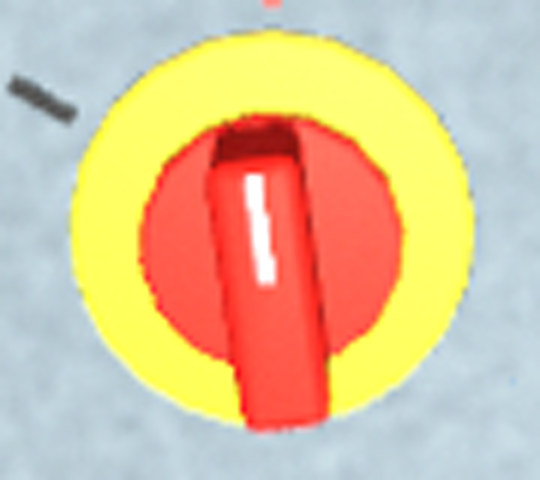

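The crop shows the bar tilted about 6° anticlockwise, with its top face centred at about (271,292) in the crop and the base at about (272,232).

Run:
```python
from h import *
W=camera_info("wrist");S,T=camera_info("scene"),camera_info("top")
def onp(px,hh,W):
    o,d=ray(px,W); P0=panel(0,0,hh); n=RP[:,2]; P=o+d*((P0-o)@n)/(d@n); return np.round(RP.T@(P-panel(0,0,0)),4)
w=lambda p:(np.array(p)+.5)/6-.5+[205,140]
t=lambda p:(np.array(p)+.5)/2.5-.5+[100,110]
s=lambda p:(np.array(p)+.5)/2-.5+[60,120]
q=[onp(w(p),.044,W) for p in [(208,165),(298,155),(328,420),(250,430)]]; print(q,np.mean(q,0))
d=(q[0]+q[1]-q[2]-q[3]);print("ang",np.degrees(np.arctan2(d[1],d[0])))
print("base top,scene",onp(t((510,171)),.005,T),onp(s((278,135)),.005,S),"bar top",onp(t((511,170)),.044,T))
print("ring",onp(t((672,217)),0,T),onp(s((162,90)),0,S))
```

```text
[array([0.0098, 0.0917, 0.044 ]), array([0.0112, 0.079 , 0.044 ]), array([-0.0285,  0.0743,  0.044 ]), array([-0.0301,  0.0858,  0.044 ])] [-0.0094  0.0827  0.044 ]
ang 7.5852135168805
base top,scene [-0.0115  0.0791  0.005 ] [-0.0108  0.0803  0.005 ] bar top [-0.0124  0.0819  0.044 ]
ring [-0.0296 -0.0854  0.    ] [-0.0306 -0.0867 -0.    ]
```

```bash
cat >> h.py <<'E'
def sl(x,y,h): return panel(0,0,0)+RP@np.array([x,y,h])
E
python3 - <<'E'
from h import *
R=rz(RP@RD,-7); g=sl(-.010,.0815,.040); plan(tool_for(g,R),R,9)
E
```

```text
9 rows: [0.0035, -0.001, 0.0864] [-1e-05, 0.0, -0.00211] | mm/row 13.0 deg/row 0.76
```

Emit:
play_rows(commands=[[0.5,0.0035,-0.001,0.0864,0,0,-0.0021],[0.5,0.0035,-0.001,0.0864,0,0,-0.0021],[0.5,0.0035,-0.001,0.0864,0,0,-0.0021],[0.5,0.0035,-0.001,0.0864,0,0,-0.0021],[0.5,0.0035,-0.001,0.0864,0,0,-0.0021],[0.5,0.0035,-0.001,0.0864,0,0,-0.0021],[0.5,0.0035,-0.001,0.0864,0,0,-0.0021],[0.5,0.0035,-0.001,0.0864,0,0,-0.0021],[0.5,0.0035,-0.001,0.0864,0,0,-0.0021],[0.5,0,0,0,0,0,0]])

```text
t: 3.65
eef_pos: [0.601, -0.1239, 0.1925]
orientation: [3.122, -0.168, -0.062]
force: [-0.7, -0.4, -0.7]
gripper_width: 0.0424
gripper_force: 0.0
```

Emit:
play_rows(commands=[[0,0,0,0,0,0,0],[0,0,0,0,0,0,0],[0,0,0,0,0,0,0],[0,0,0,0,0,0,0],[0,0,0,0,0,0,0],[0,0,0,0,0,0,0],[0,0,0,0,0,0,0],[0,0,0,0,0,0,0],[0,0,0,0,0,0,0],[0,0,0,0,0,0,0]])

```text
t: 4.48
eef_pos: [0.6028, -0.1223, 0.1965]
orientation: [3.122, -0.174, -0.062]
force: [-0.2, 6.3, -0.1]
gripper_width: 0.0132
gripper_force: 59.5
```

Emit:
play_rows(commands=[[0,0,0,0,0,0,-0.0155],[0,0,0,0,0,0,-0.0155],[0,0,0,0,0,0,-0.0155],[0,0,0,0,0,0,-0.0155],[0,0,0,0,0,0,-0.0155],[0,0,0,0,0,0,-0.0155],[0,0,0,0,0,0,-0.0155],[0,0,0,0,0,0,-0.0155],[0,0,0,0,0,0,-0.0155],[0,0,0,0,0,0,-0.005]])

```text
t: 5.32
eef_pos: [0.6027, -0.1218, 0.1964]
orientation: [2.993, -0.091, 0.856]
force: [-0.8, 6.9, 1.8]
gripper_width: 0.0128
gripper_force: 59.5
```

Run:
```python
from h import *
o,R,p=cur(); print(o["t"],o["wrist_torque"],o["force"],o["joints"]); Q=RP.T@R; print(np.degrees(np.arctan2(Q[1,0],Q[0,0])), RP.T@(p+.054*R[:,2]-sl(0,0,0)))
```

```text
5.3167 [1.10260411 0.02052067 0.09211465] [-0.77038778  6.86944829  1.84919256] [-0.39909502  0.38446436  1.64720964  0.04930057  0.94059042  0.29663166]
59.07061958730718 [-0.01104629  0.08173556  0.04150066]
```

Emit:
play_rows(commands=[[0,0,0,0,0,0,-0.005],[0,0,0,0,0,0,-0.005],[0,0,0,0,0,0,0],[0,0,0,0,0,0,0],[0,0,0,0,0,0,0],[0,0,0,0,0,0,0],[0.4,0,0,0,0,0,0],[0.4,0,0,0,0,0,0],[0.4,0,0,0,0,0,0],[0.4,0,0,0,0,0,0]])

```text
t: 6.15
eef_pos: [0.6032, -0.1239, 0.196]
orientation: [2.985, -0.08, 0.914]
force: [0.0, -0.0, -0.1]
gripper_width: 0.0345
gripper_force: 0.0
```

Run:
```python
from h import *
o,R,p=cur(); print(o["t"],o["wrist_torque"],o["force"],o["gripper_width"]); Q=RP.T@R; print(np.degrees(np.arctan2(Q[1,0],Q[0,0])))
# retreat: 120 mm back
s1=plan(p-.13*R[:,2],R,9)
# toward above punch, tool down, yaw chosen so fingers close along x (tool y ~ x) 
for yaw in (np.pi/2,0.):
    R2=Ro.from_euler('z',yaw).as_matrix()@RD
    plan(tool_for([.5965,.222,.100],R2)+[0,0,.14],R2,15,s1)
    print("j6",np.arctan2(.222,.5965)+np.pi/2-yaw)
```

```text
6.15 [0.0765147  0.05525753 0.00288799] [ 0.0320355  -0.04702346 -0.05160142] 0.03446380861605895
62.40890019524083
9 rows: [-0.0, -0.0, -0.0963] [0.0, 0.0, 0.0] | mm/row 14.4 deg/row 0.00
15 rows: [0.1472, -0.0481, 0.0143] [0.00188, -0.00027, -0.00702] | mm/row 23.3 deg/row 2.62
j6 0.356288145028425
15 rows: [0.0786, -0.1366, 0.0072] [0.00115, -0.00155, 0.0096] | mm/row 23.7 deg/row 3.53
j6 1.9270844718233215
```

Emit:
play_rows(commands=[[0.5,0,0,-0.0963,0,0,0],[0.5,0,0,-0.0963,0,0,0],[0.5,0,0,-0.0963,0,0,0],[0.5,0,0,-0.0963,0,0,0],[0.5,0,0,-0.0963,0,0,0],[0.5,0,0,-0.0963,0,0,0],[0.5,0,0,-0.0963,0,0,0],[0.5,0,0,-0.0963,0,0,0],[0.5,0,0,-0.0963,0,0,0],[0.5,0,0,0,0,0,0]])

```text
t: 6.98
eef_pos: [0.5817, -0.12, 0.3271]
orientation: [2.981, -0.082, 0.914]
force: [1.0, -0.2, 0.5]
gripper_width: 0.0429
gripper_force: 0.0
```

Run:
```python
from h import *
im=snapshot("wrist")[:,:,::-1];cv2.imwrite("pics/w2.png",im)
R2=Ro.from_euler('z',np.pi/2).as_matrix()@RD
plan(tool_for([.5965,.222,.100],R2)+[0,0,.14],R2,20)
```

```text
20 rows: [0.1106, -0.0357, 0.0111] [0.00143, -0.00021, -0.00527] | mm/row 17.5 deg/row 1.97
```

View pics/w2.png

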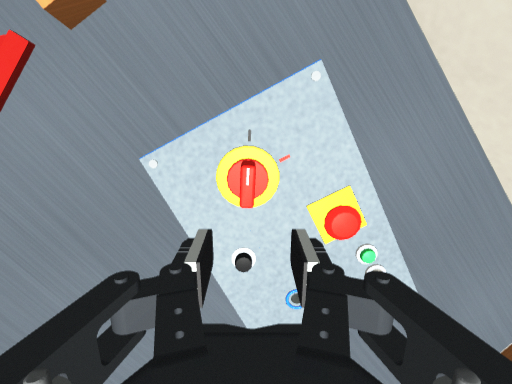

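The bar at (248,183) now points at the grey OFF mark at (249,134), so the switch is off. Next I move to the punch block.

Emit:
play_rows(commands=[[0.5,0.1106,-0.0357,0.0111,0.00143,-0.0002,-0.00527],[0.5,0.1106,-0.0357,0.0111,0.00143,-0.0002,-0.00527],[0.5,0.1106,-0.0357,0.0111,0.00143,-0.0002,-0.00527],[0.5,0.1106,-0.0357,0.0111,0.00143,-0.0002,-0.00527],[0.5,0.1106,-0.0357,0.0111,0.00143,-0.0002,-0.00527],[0.5,0.1106,-0.0357,0.0111,0.00143,-0.0002,-0.00527],[0.5,0.1106,-0.0357,0.0111,0.00143,-0.0002,-0.00527],[0.5,0.1106,-0.0357,0.0111,0.00143,-0.0002,-0.00527],[0.5,0.1106,-0.0357,0.0111,0.00143,-0.0002,-0.00527],[0.5,0.1106,-0.0357,0.0111,0.00143,-0.0002,-0.00527]])

```text
t: 7.87
eef_pos: [0.6174, 0.0512, 0.3077]
orientation: [3.062, -0.027, 1.243]
force: [0.2, 0.7, 0.1]
gripper_width: 0.0428
gripper_force: 0.0
```

Emit:
play_rows(commands=[[0.5,0.1106,-0.0357,0.0111,0.00143,-0.0002,-0.00527],[0.5,0.1106,-0.0357,0.0111,0.00143,-0.0002,-0.00527],[0.5,0.1106,-0.0357,0.0111,0.00143,-0.0002,-0.00527],[0.5,0.1106,-0.0357,0.0111,0.00143,-0.0002,-0.00527],[0.5,0.1106,-0.0357,0.0111,0.00143,-0.0002,-0.00527],[0.5,0.1106,-0.0357,0.0111,0.00143,-0.0002,-0.00527],[0.5,0.1106,-0.0357,0.0111,0.00143,-0.0002,-0.00527],[0.5,0.1106,-0.0357,0.0111,0.00143,-0.0002,-0.00527],[0.5,0.1106,-0.0357,0.0111,0.00143,-0.0002,-0.00527],[0.5,0.1106,-0.0357,0.0111,0.00143,-0.0002,-0.00527]])

```text
t: 8.7
eef_pos: [0.5953, 0.2232, 0.291]
orientation: [-3.136, -0.002, 1.573]
force: [-1.1, -0.4, 0.5]
gripper_width: 0.0429
gripper_force: 0.0
```

Run:
```python
from h import *
W=camera_info("wrist");im=snapshot("wrist")[:,:,::-1];cv2.imwrite("pics/w3.png",im)
print("pred head top, grip",proj([[.5965,.222,.14],[.5965,.222,.1]],W),[(d["at"],d["p"]) for d in place_of("pin_punch_grip","wrist")[:2]])
R2=Ro.from_euler('z',np.pi/2).as_matrix()@RD
o,R,p=cur();print(p,o["orientation"],o["t"]);plan(tool_for([.5965,.222,.100],R2),R2,10)
```

```text
pred head top, grip [[252.12313302 201.64476153]
 [252.23105316 188.34771449]] [([252.3, 184.3], 0.65)]
[0.59456428 0.22474076 0.29076936] [-3.13486861e+00 -2.79494973e-03  1.57486237e+00] 8.8
10 rows: [-0.002, 0.0016, 0.0912] [-0.00011, -4e-05, 6e-05] | mm/row 13.7 deg/row 0.05
```

View pics/w3.png

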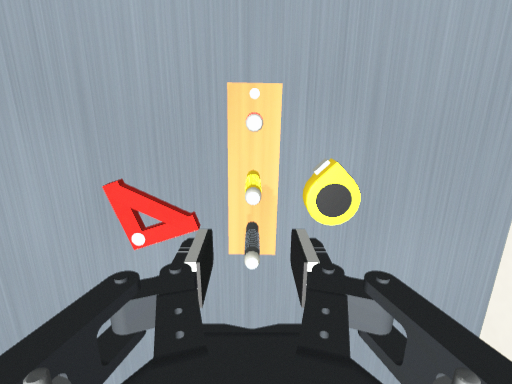

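Emit:
play_rows(commands=[[0.5,-0.0013,0.0012,0.0912,-0.0001,0,0],[0.5,-0.0013,0.0012,0.0912,-0.0001,0,0],[0.5,-0.0013,0.0012,0.0912,-0.0001,0,0],[0.5,-0.0013,0.0012,0.0912,-0.0001,0,0],[0.5,-0.0013,0.0012,0.0912,-0.0001,0,0],[0.5,-0.0013,0.0012,0.0912,-0.0001,0,0],[0.5,-0.0013,0.0012,0.0912,-0.0001,0,0],[0.5,-0.0013,0.0012,0.0912,-0.0001,0,0],[0.5,-0.0013,0.0012,0.0912,-0.0001,0,0],[0.5,-0.0013,0.0012,0.0912,-0.0001,0,0]])

```text
t: 9.63
eef_pos: [0.5973, 0.2199, 0.1544]
orientation: [3.14, -0.002, 1.57]
force: [0.3, 0.0, -1.1]
gripper_width: 0.0428
gripper_force: 0.0
```

Emit:
play_rows(commands=[[0.5,0,0,0,0,0,0],[0.5,0,0,0,0,0,0],[0,0,0,0,0,0,0],[0,0,0,0,0,0,0],[0,0,0,0,0,0,0],[0,0,0,0,0,0,0],[0,0,0,0,0,0,0],[0,0,0,0,0,0,0],[0,0,0,0,0,0,0],[0,0,0,0,0,0,0]])

```text
t: 10.47
eef_pos: [0.5968, 0.2209, 0.1571]
orientation: [3.139, -0.002, 1.572]
force: [-4.7, 0.1, 6.1]
gripper_width: 0.0121
gripper_force: 58.4
```

Emit:
play_rows(commands=[[0,0,0,-0.03,0,0,0],[0,0,0,-0.05,0,0,0],[0,0,0,-0.08,0,0,0],[0,0,0,-0.1,0,0,0],[0,0,0,-0.1,0,0,0],[0,0,0,-0.1,0,0,0],[0,0,0,-0.1,0,0,0],[0,0,0,-0.1,0,0,0],[0,0,0,-0.05,0,0,0],[0,0,0,0,0,0,0]])

```text
t: 11.3
eef_pos: [0.5985, 0.2209, 0.2659]
orientation: [3.133, -0.004, 1.572]
force: [0.1, 0.6, -1.1]
gripper_width: 0.0124
gripper_force: 58.3
```

Run:
```python
from h import *
o,R,p=cur();print(p,o["orientation"],o["gripper_width"],o["gripper_force"],o["t"])
S=camera_info("scene");im=snapshot("scene")[:,:,::-1];cv2.imwrite("pics/s2.png",im)
W=camera_info("wrist");im2=snapshot("wrist")[:,:,::-1];cv2.imwrite("pics/w4.png",im2)
g=p+.054*R[:,2];tip=g+.09*R[:,2]
print("scene g,tip",proj([g,tip],S),[(d["at"],d["p"]) for l in("pin_punch_grip","pin_punch_tip") for d in place_of(l,"scene")[:1]])
print("wrist g,tip,head",proj([g,tip,g-.04*R[:,2]],W),[(d["at"],d["p"]) for l in("pin_punch_grip","pin_punch_tip") for d in place_of(l,"wrist")[:1]])
u=proj(g,S)[0].astype(int);c=im[max(u[1]-60,0):u[1]+90,u[0]-75:u[0]+75];print(max(u[1]-60,0),u[0]-75)
cc=np.hstack([cv2.resize(c,(400,int(400*c.shape[0]/c.shape[1])))[:400],cv2.resize(im2[150:350,156:356],(400,400))[:cv2.resize(c,(400,int(400*c.shape[0]/c.shape[1]))).shape[0]]])
cv2.imwrite("pics/c4.png",cc)
```

```text
[0.59846272 0.22088741 0.26592541] [ 3.13263972 -0.0035118   1.5715306 ] 0.012444367040322028 58.27711343765259 11.3
scene g,tip [[378.66443799 168.20770716]
 [370.86593329 206.16051621]] [([349.5, 203.8], 0.74), ([375.3, 207.8], 0.61)]
wrist g,tip,head [[250.18139529 263.41602845]
 [250.85557726 203.18094128]
 [249.50717657 323.65439929]] [([251.4, 249.8], 0.73), ([248.3, 197.1], 0.95)]
108 303
```

View pics/c4.png

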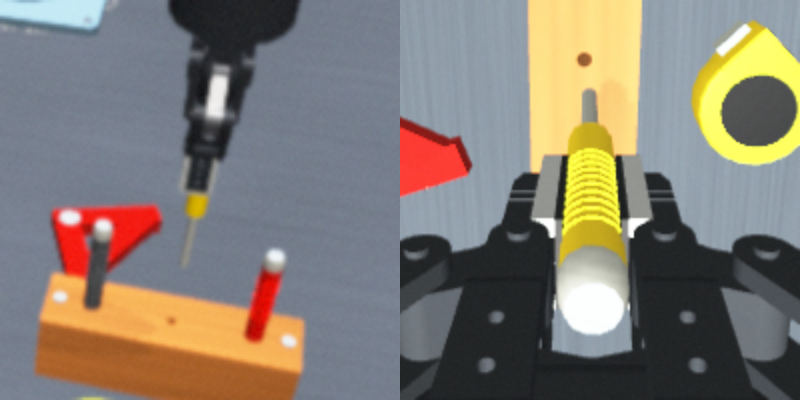

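The punch is clear of the block. Its tip is at about (371.6,207.7) in the scene, close to the prediction. Next I raise it and carry it to the hole.

Run:
```python
from h import *
W=camera_info("wrist");o,R,p=cur()
P,d=ray((250,195),W); P=R.T@(P-p); d=R.T@d; print("apparent tip in tool",P+d*(.144-P[2])/d[2])
s=plan(p-.06*R[:,2],R,5)
R2=rz(RP@RD,-90); m=sl(-.029,-.084,0)
plan(m+.07*RP[:,2]-.144*R2[:,2],R2,25,s)
```

```text
apparent tip in tool [0.00640189 0.00038416 0.144     ]
5 rows: [0.0, -0.0, -0.08] [0.0, 0.0, 0.0] | mm/row 12.0 deg/row 0.00
25 rows: [-0.1339, -0.0051, 0.0028] [-0.0011, -0.00011, 0.00116] | mm/row 20.1 deg/row 0.58
```

Emit:
play_rows(commands=[[0,0,0,-0.08,0,0,0],[0,0,0,-0.08,0,0,0],[0,0,0,-0.08,0,0,0],[0,0,0,-0.08,0,0,0],[0,0,0,-0.08,0,0,0],[0,-0.1339,-0.0051,0.0028,-0.0011,-0.0001,0.00116],[0,-0.1339,-0.0051,0.0028,-0.0011,-0.0001,0.00116],[0,-0.1339,-0.0051,0.0028,-0.0011,-0.0001,0.00116],[0,-0.1339,-0.0051,0.0028,-0.0011,-0.0001,0.00116],[0,-0.1339,-0.0051,0.0028,-0.0011,-0.0001,0.00116]])

```text
t: 12.43
eef_pos: [0.5914, 0.1193, 0.3193]
orientation: [3.105, 0.0, 1.535]
force: [1.4, 1.4, -0.4]
gripper_width: 0.0126
gripper_force: 58.3
```

Emit:
play_rows(commands=[[0,-0.1339,-0.0051,0.0028,-0.0011,-0.0001,0.00116],[0,-0.1339,-0.0051,0.0028,-0.0011,-0.0001,0.00116],[0,-0.1339,-0.0051,0.0028,-0.0011,-0.0001,0.00116],[0,-0.1339,-0.0051,0.0028,-0.0011,-0.0001,0.00116],[0,-0.1339,-0.0051,0.0028,-0.0011,-0.0001,0.00116],[0,-0.1339,-0.0051,0.0028,-0.0011,-0.0001,0.00116],[0,-0.1339,-0.0051,0.0028,-0.0011,-0.0001,0.00116],[0,-0.1339,-0.0051,0.0028,-0.0011,-0.0001,0.00116],[0,-0.1339,-0.0051,0.0028,-0.0011,-0.0001,0.00116],[0,-0.1339,-0.0051,0.0028,-0.0011,-0.0001,0.00116]])

```text
t: 13.27
eef_pos: [0.5702, -0.0806, 0.3148]
orientation: [3.036, 0.001, 1.461]
force: [-0.2, -0.3, -1.2]
gripper_width: 0.0123
gripper_force: 58.3
```

Emit:
play_rows(commands=[[0,-0.1339,-0.0051,0.0028,-0.0011,-0.0001,0.00116],[0,-0.1339,-0.0051,0.0028,-0.0011,-0.0001,0.00116],[0,-0.1339,-0.0051,0.0028,-0.0011,-0.0001,0.00116],[0,-0.1339,-0.0051,0.0028,-0.0011,-0.0001,0.00116],[0,-0.1339,-0.0051,0.0028,-0.0011,-0.0001,0.00116],[0,-0.1339,-0.0051,0.0028,-0.0011,-0.0001,0.00116],[0,-0.1339,-0.0051,0.0028,-0.0011,-0.0001,0.00116],[0,-0.1339,-0.0051,0.0028,-0.0011,-0.0001,0.00116],[0,-0.1339,-0.0051,0.0028,-0.0011,-0.0001,0.00116],[0,-0.1339,-0.0051,0.0028,-0.0011,-0.0001,0.00116]])

```text
t: 14.1
eef_pos: [0.5348, -0.2783, 0.3095]
orientation: [2.967, -0.004, 1.388]
force: [0.4, -0.3, -0.5]
gripper_width: 0.0124
gripper_force: 58.3
```

Run:
```python
from h import *
o,R,p=cur();R2=rz(RP@RD,-90);m=sl(-.029,-.084,0)
print(np.round(RP.T@(p+.144*R[:,2]-m),4),np.degrees(Ro.from_matrix(R.T@R2).as_rotvec()),o["gripper_force"],o["force"],o["t"])
plan(m+.022*RP[:,2]-.144*R2[:,2],R2,9)
```

```text
[-0.0003 -0.0001  0.0695] [-1.66427149e-04 -2.05005839e-01 -6.75188163e-02] 58.28709125518799 [ 0.39587821 -0.27215478 -0.53246458] 14.1
9 rows: [0.0004, 0.0002, 0.0352] [-0.0, -6e-05, -2e-05] | mm/row 5.3 deg/row 0.02
```

Emit:
play_rows(commands=[[0,0,0,0.035,0,0,0],[0,0,0,0.035,0,0,0],[0,0,0,0.035,0,0,0],[0,0,0,0.035,0,0,0],[0,0,0,0.035,0,0,0],[0,0,0,0.035,0,0,0],[0,0,0,0.035,0,0,0],[0,0,0,0.035,0,0,0],[0,0,0,0.035,0,0,0],[0,0,0,0,0,0,0]])

```text
t: 14.93
eef_pos: [0.5432, -0.2784, 0.2624]
orientation: [2.968, -0.004, 1.389]
force: [0.3, 0.2, -1.0]
gripper_width: 0.0123
gripper_force: 58.3
```

Run:
```python
from h import *
o,R,p=cur();m=sl(-.029,-.084,0)
print(np.round(RP.T@(p+.144*R[:,2]-m),4),o["t"])
cs=[]
for c in("wrist","scene"):
    ci=camera_info(c);im=snapshot(c)[:,:,::-1];cv2.imwrite(f"pics/{c}5.png",im)
    q=proj([p+.144*R[:,2],m],ci);print(c,q.round(1).tolist(),[(np.round(d["at"],1),d["p"]) for l in("pin_punch_tip","reset_mouth") for d in place_of(l,c)[:1]])
    u=q[0].astype(int);x,y=u-40;print("off",x,y);cs.append(cv2.resize(im[y:y+80,x:x+80],(400,400),interpolation=cv2.INTER_CUBIC))
cv2.imwrite("pics/c5.png",np.hstack(cs))
```

```text
[-0.0004  0.0013  0.0217] 14.9333
wrist [[249.9, 203.1], [250.5, 196.6]] [(array([250.5, 195.5]), 0.76), (array([249.9, 195.7]), 0.9)]
off 209 163
scene [[141.1, 156.7], [141.3, 165.3]] [(array([142.2, 157.2]), 0.5), (array([140.9, 164.5]), 0.79)]
off 101 116
```

View pics/c5.png

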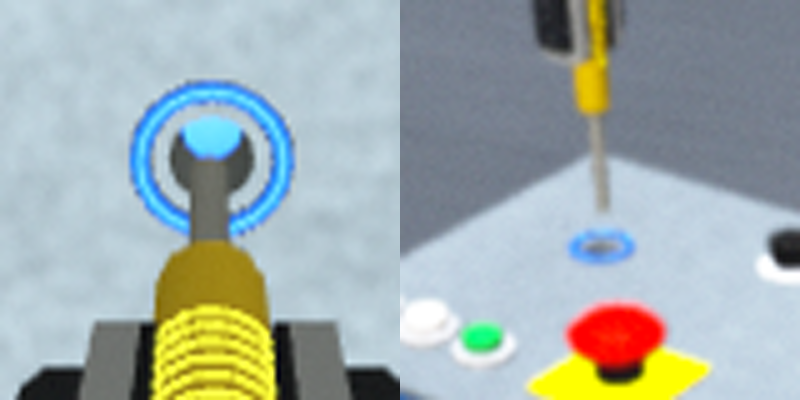

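Left crop (wrist): the tip at (210,158) sits right over the ring centre at (212,158), although it is still about 19 mm above the panel. Seen from that angle, it is about 3.5 mm too far along tool +x. Scene crop: tip at (603,211), ring at (601,245). I'll shift it and lower it to about 7 mm.

Emit:
play_rows(commands=[[0,-0.012,0,0,0,0,0],[0,-0.0115,0,0,0,0,0],[0,0,0,0,0,0,0],[0,0,0,0.02,0,0,0],[0,0,0,0.02,0,0,0],[0,0,0,0.02,0,0,0],[0,0,0,0.02,0,0,0],[0,0,0,0,0,0,0],[0,0,0,0,0,0,0],[0,0,0,0,0,0,0]])

```text
t: 16.07
eef_pos: [0.5449, -0.2826, 0.252]
orientation: [2.966, -0.003, 1.389]
force: [0.1, 0.1, -1.1]
gripper_width: 0.0125
gripper_force: 58.3
```

Run:
```python
from h import *
o,R,p=cur();m=sl(-.029,-.084,0)
print(np.round(RP.T@(p+.147*R[:,2]-m),4),o["t"],o["force"])
cs=[]
for c in("wrist","scene"):
    ci=camera_info(c);im=snapshot(c)[:,:,::-1];cv2.imwrite(f"pics/{c}6.png",im)
    q=proj([p+.147*R[:,2],m],ci);print(c,q.round(1).tolist())
    t0=m+RP@[0,0,(RP.T@(p+.147*R[:,2]-m))[2]]; print("aligned",proj(t0,ci).round(1), "+1mm x,y",proj([t0+.001*RP[:,0],t0+.001*RP[:,1]],ci).round(1).tolist())
    u=q[1].astype(int);x,y=u-25;print("off",x,y);cs.append(cv2.resize(im[y:y+50,x:x+50],(400,400),interpolation=cv2.INTER_CUBIC))
cv2.imwrite("pics/c6.png",np.hstack(cs))
```

```text
[ 0.0004 -0.0026  0.008 ] 16.0667 [ 0.12582842  0.1353597  -1.11002787]
wrist [[249.8, 201.9], [249.4, 195.8]]
aligned [[249.4 198.8]] +1mm x,y [[250.6, 198.8], [249.4, 197.6]]
off 224 170
scene [[139.9, 161.9], [141.3, 165.3]]
aligned [[141.  162.2]] +1mm x,y [[140.7, 162.3], [141.3, 162.3]]
off 116 140
```

View pics/c6.png

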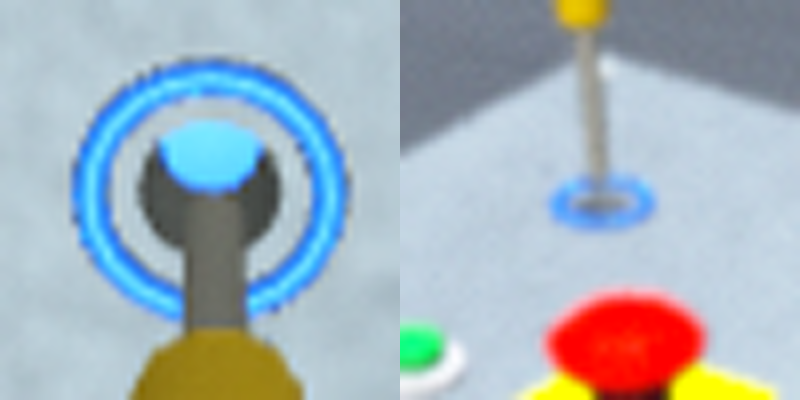

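The wrist crop puts the tip centre near (214,221), allowing for the visible rim, against a ring centre of (211,190). The scene crop agrees, so the tip is about 0.8 mm off along -x. I'll correct that and insert to just above the button.

Emit:
play_rows(commands=[[0,0.005,-0.001,0,0,0,0],[0,0,0,0.02,0,0,0],[0,0,0,0.02,0,0,0],[0,0,0,0.02,0,0,0],[0,0,0,0.02,0,0,0],[0,0,0,0.02,0,0,0],[0,0,0,0.02,0,0,0],[0,0,0,0.02,0,0,0],[0,0,0,0.01,0,0,0],[0,0,0,0,0,0,0]])

```text
t: 17.0
eef_pos: [0.5486, -0.2824, 0.2292]
orientation: [2.967, -0.003, 1.389]
force: [0.2, 0.3, -0.8]
gripper_width: 0.0124
gripper_force: 58.3
```

```bash
cat > st.py <<'E'
from h import *
o,R,p=cur();m=sl(-.029,-.084,0)
print(np.round(RP.T@(p+.147*R[:,2]-m),4),o["t"],"F panel",np.round(RP.T@o["force"],1),np.round(o["wrist_torque"],2),o["gripper_force"])
E
python3 st.py
```

```text
[-0.0001 -0.0017 -0.015 ] 17.0 F panel [ 0.   0.4 -0.8] [-0.02  0.13  0.03] 58.26194643974304
```

No side force, and the tip is about 15 mm deep. Now I press gently.

Emit:
play_rows(commands=[[0,0,0,0.007,0,0,0],[0,0,0,0.007,0,0,0],[0,0,0,0.007,0,0,0],[0,0,0,0.007,0,0,0],[0,0,0,0.007,0,0,0],[0,0,0,0.007,0,0,0],[0,0,0,0,0,0,0],[0,0,0,0,0,0,0],[0,0,0,0,0,0,0],[0,0,0,0,0,0,0]])

```text
t: 17.83
eef_pos: [0.5498, -0.2828, 0.2239]
orientation: [2.966, -0.003, 1.389]
force: [-1.9, 0.0, 2.4]
gripper_width: 0.0126
gripper_force: 58.4
```

```bash
python3 st.py
```

```text
[ 0.0003 -0.0019 -0.0205] 17.8333 F panel [-1.4 -0.3  2.7] [0.14 0.27 0.04] 58.40702176094055
```

Emit:
play_rows(commands=[[0,0,0,0.005,0,0,0],[0,0,0,0.005,0,0,0],[0,0,0,0.005,0,0,0],[0,0,0,0.005,0,0,0],[0,0,0,0.005,0,0,0],[0,0,0,0.005,0,0,0],[0,0,0,0,0,0,0],[0,0,0,0,0,0,0],[0,0,0,0,0,0,0],[0,0,0,0,0,0,0]])

```text
t: 18.67
eef_pos: [0.5507, -0.2829, 0.2195]
orientation: [2.966, -0.003, 1.389]
force: [-2.7, 1.0, 5.3]
gripper_width: 0.0124
gripper_force: 59.1
```

```bash
python3 st.py
```

```text
[ 0.0004 -0.0019 -0.0249] 18.6667 F panel [-1.8  0.5  5.7] [0.19 0.5  0.01] 59.098904728889465
```

Emit:
play_rows(commands=[[0,0,0,0.003,0,0,0],[0,0,0,0.003,0,0,0],[0,0,0,0.003,0,0,0],[0,0,0,0.003,0,0,0],[0,0,0,0,0,0,0],[0,0,0,0,0,0,0],[0,0,0,0,0,0,0],[0,0,0,0,0,0,0],[0,0,0,0,0,0,0],[0,0,0,0,0,0,0]])

```text
t: 19.5
eef_pos: [0.551, -0.2831, 0.2193]
orientation: [2.965, -0.002, 1.389]
force: [-5.9, 2.5, 14.6]
gripper_width: 0.0125
gripper_force: 60.5
```

```bash
python3 st.py
```

```text
[ 0.0009 -0.0022 -0.0252] 19.5 F panel [-3.6  1.4 15.5] [0.51 1.01 0.03] 60.4808646440506
```

The force jumped to about 15 N after 4.7 mm of travel, so the button is on its stop, well under 40 N. It has been held there for about 0.5 s.

```bash
python3 -c "
from h import *
print(job_done())"; python3 st.py
```

```text
the job is handed in; nothing more can be done
None
the job is handed in; nothing more can be done
```

The job is handed in: the main switch is at OFF, and the gripped yellow pin punch is holding the reset button fully down at about 15 N, with nothing else seen to move; no verdict was returned.

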